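# Seat the keyed throttle shaft in its pulley and hold it home

## Task

Take the keyed throttle shaft out of its yellow rack and push it nose first into the bronze pulley hub, turning it until the key slips into the keyway (a little counter-clockwise, seen from above, of the white mark on the iron base), then keep pushing until the collar sits flush on the hub. A spring in the hub pushes the shaft back out, so finish while still holding the shaft pressed fully home. Leave the punch, the bushing and the black cover where they lie.

Things in the scene. Friction and masses are not known exactly. Their poses are not given: they have to be found in the camera images.
- shaft_grip (a point): Centre of the flat tang (30 x, 12 y, 46 high) on top of the loose steel shaft, 0.2 kg: grasp here, fingers closing along y. z: shaft axis, up; x: towards the key (red mark on the collar above it). Underside of the round collar (44 diameter, 6 thick) is 29 below this point. Starts upright in the rack, collar on the rack's top, turned at most 0.5 rad from the world axes.
- shaft_key (a point): On the shaft's axis, level with the key's lower end, 53 below shaft_grip; same axes. Shaft 20 diameter, 40 long below the collar. The key is a rib on the +x side, 6 wide, out to 15.5 from the axis, from the collar's underside down 24 to this level. Below it the lowest 16 is a plain round pilot, its last 8 tapered to 12 diameter.
- rack_top (a point): Centre of the top face, 50 above the table, of the fixed yellow plastic block 80 by 80 by 50 in whose 35 diameter through hole the shaft hangs at the start; z up. Lift the shaft more than 40 to clear it.
- hub_mouth (a point): Centre of the bore's mouth in the flat top of the bronze pulley's hub, 75 above the table; z up; x points to the white mark on the iron base. All bolted down, cannot turn. Hub 46 outer diameter, bore 23, one keyway 9 wide out to 18 from the axis, full depth. Key out of line: it rests on this face (shaft_grip 53 above); in line within 0.1 rad it slips in; home: shaft_grip 29 above.
- index_mark (a point): White mark on the rim of the round iron base (112 diameter, 12 thick) under the pulley, centred 49 from the bore's axis; same axes as hub_mouth. The keyway is NOT in line with it: it lies 0.3 to 0.7 rad counter-clockwise of it seen from above, different each time; see it from above or feel for it. The pulley's sheave, 84 diameter, has its top 39 below hub_mouth.
- plunger (a joint): Travel (m) of the steel spring plunger at the bottom of the bore: 0 free, grows as the shaft's nose pushes it down, 0.010 when the shaft is fully home (stop at 0.014). The nose meets it for the last 10 mm of travel; its push grows from 4 N to 8 N fully home, and lifts the shaft if let go.
- punch_center (a point): Bystander: middle of a loose steel pin punch lying on the board, 120 long (x), 13 diameter. Leave alone.
- bushing_center (a point): Bystander: centre of a loose brass bushing, 34 outer diameter, 26 high. Leave alone.
- cover_center (a point): Bystander: middle of a loose black plastic carburetor cover, 60 (x) by 85 (y) by 29 high. Leave alone.
- puller: Bystander, fixed: cast-iron bearing puller bolted to the board at the robot's right; origin under the centre of its 170 (x) by 110 (y) foot, 212 high, with a long steel lever reaching from its top 200 to -x and 200 to -y.
Not all that is in view belongs to the job. There is more than one size of the part that bears shaft_grip; the job needs the middle-sized.

How it is judged (in metres and radians):
On the way, in this order (a step that is already met when the one before it is completed fails the run):
1. the shaft is lifted clear out of the rack (z of shaft_grip in the frame of rack_top above 0.07 m and contact force between shaft and the fingers above 1 N), for 0.1 s.
2. the shaft's nose is in the bore of the hub (horizontal distance between shaft_grip and hub_mouth below 0.008 m and z of shaft_grip in the frame of hub_mouth below 0.061 m and angle between shaft_grip's own z axis and vertical below 0.15 rad), for 0.1 s.
At the end, for the whole second after the job is handed in: The shaft is in the hub with its collar within 2 mm of the hub's face, upright within 4 degrees and centred within 5 mm, the spring plunger pressed at least 8 mm, and the fingers still hold the shaft (more than 2 N) (z of shaft_grip in the frame of hub_mouth below 0.031 m and horizontal distance between shaft_grip and hub_mouth below 0.005 m and angle between the z axis of shaft_grip and the z axis of hub_mouth, either way round below 0.07 rad and value of joint plunger above 0.008 m and contact force between shaft and the fingers above 2 N); the arm keeps its last pose, push and grip.
It fails at once if the punch, the bushing or the cover is disturbed (moved more than 25 mm) (distance of any of punch_center, bushing_center, cover_center from where it was at the start of the episode above 0.025 m).
It also fails if it takes over 42 s, if anything falls off the work surface, if the arm or the gripper's body presses on something with over 40 N, if the wrist force passes 120 N, or if a joint passes its speed limit or range.

## Robot

A 6-joint arm with a two-finger parallel gripper is mounted at the origin on the work surface. World frame = base frame: x ahead of the robot, y to its left, z up, the work surface at z = 0. Lengths are in m, angles in degrees, forces in N, time in s.
With the tool pointing down it reaches from about 0.3 to 0.75 m from the base axis. Payload 8.5 kg.
Tool frame: the origin (TCP) lies midway between the tips of the shut fingers; the grasp point (between the pads) lies 19 mm behind it (env.grip_depth is the distance from the TCP to the grasp point, in m); x points along the fingers, y is the direction in which the jaws open and shut, and the axes are right-handed (so a half turn about x gives the same grasp; the last joint's range is limited). The gripper opens to 85 mm and grips with 20 to 120 N. Pads are 22 mm wide; open, the fingers measure 114 mm over their backs; the gripper's body (76 mm by 85 mm) begins 54 mm behind the grasp point. The pads swing forward as they close: fully open they stand 13 mm farther back than shut.
Start: joints at [62.722, 21.807, 74.336, -0, 83.858, -12.336], TCP at [0.142, 0.531, 0.231] pointing down, gripper open.
Joint ranges: [-178.18, 178.18], [-50.72, 133.34], [12.68, 142.11], [-81.47, 261.47], [9.98, 163.14], [-165.26, 165.26]. Speed limits (degrees/s): [136.94, 136.94, 180, 180, 180, 180].

## Interface

Orientations are given as a 3x3 rotation matrix whose columns are the frame's x, y, z axes.
In Python, from rig import env gives the robot as it stands.
- The arm moves only by the tool play_rows, never from a script. Its arguments are lists of equal length, an entry for each row: "travel": the shift along the world's x, y, z in cm, a list of three; "rotation": the turn, a rotation vector about the world's x, y, z in rad, a list of three; "claw": the finger opening in cm, from 0 to 8.54. A call has 1 to 12 rows; each row shifts and turns the pose as measured when the row begins; what a row does not reach is not made up. A row lasts 1/12 s, in which the tool goes at most 41.7 mm and 7.16 degrees, less where a joint would pass 70% of its speed; a pose out of reach is approached as far as the arm can. A call is refused whole if a number of a shift passes 4.17 or a number of a turn 0.125, either way. A call with a gripper value outside its range is refused whole. The fingers move at their own pace and stop on an object; "squeeze" is the grip in N (left out, the last holds). Time passes only in rows, so rows that do not move let the fingers close. It gives the time, the measured TCP pose, the force and the opening at its end, in the units of the state.
- env.observe(): the state, without advancing time (a new reading comes with each control period).
- env.get_image(name): name is "scene" or "side" or "wrist"; returns the picture (400x640x3 uint8, red, green, blue); there is no depth.
- env.camera_info(name): a dict with "vertical_fov" (degrees; the focal length in pixels is half the picture's height over the tangent of half this angle, whatever the lens; pixels are square), "cx", "cy" (the principal point, pixels), "eye" and "rotation" of the camera in the world. Camera axes: x right, y down, z forward; pixel columns grow to the right and rows downward; lengths in m; the calibration is good to about 2 mm. The wrist camera is an equidistant fisheye: a pixel r from the principal point sees the ray r / f radians off the axis. A picture is of the moment at which its call begins: read the wrist's pose just before it. camera_info takes no time and is no camera call; for the wrist camera it gives the pose at the moment of the call.
- env.close_job(): hands the job in, once; it reports no verdict.
The state is a dict: "time_s": time; "q": joint angles; "qvel": joint speeds; "joint_efforts": joint torques, N m; "position": TCP position; "tool_rot": TCP orientation; "ft_force": force on the tool from outside, world axes, zero at the start; "wrist_torque": the same for the moment, N m; "grip_width": finger opening in m.
Only numpy, scipy, OpenCV 4.12 (cv2) and the standard library are available. Lean on these libraries where they do the work, as an engineer would, in place of code of your own. Each camera call takes 0.05 s, during which the arm holds its last target.

## Working session

There is one attempt and no reset: what is moved stays moved. The work goes in short steps, Python scripts to look and compute and a tool call to move; the robot and the scene stay as the last step left them, time stands still between calls to the robot, and variables do not carry over. Pictures are saved under pics/ and viewed, and the job is handed in when it is done.

Besides the shell and the picture viewer there is one more tool, called after "Request:" as name(argument=value, ...) on one line, values as JSON. play_rows: Moves the arm, as the interface text tells. Its arguments: {"type":"object","properties":{"travel":{"type":"array","items":{"type":"array","items":{"type":"number"}}},"rotation":{"type":"array","items":{"type":"array","items":{"type":"number"}}},"claw":{"type":"array","items":{"type":"number"}},"squeeze":{"type":"number"}},"required":["travel","rotation","claw"]}

```bash
ls; mkdir -p pics; cat > h.py <<'E'
import numpy as np, cv2
from rig import env
np.set_printoptions(precision=4,suppress=True)
def ray(info,u,v,fish=False):
    f=200/np.tan(np.radians(info['vertical_fov'])/2)
    x=u-info['cx'];y=v-info['cy']
    if fish:
        r=np.hypot(x,y);t=r/f
        d=np.array([np.sin(t)*x/max(r,1e-9),np.sin(t)*y/max(r,1e-9),np.cos(t)])
    else:
        d=np.array([x/f,y/f,1.])
    d=np.array(info['rotation'])@d
    return np.array(info['eye']),d/np.linalg.norm(d)
def onz(info,u,v,z,fish=False):
    e,d=ray(info,u,v,fish);return e+d*(z-e[2])/d[2]
def proj(info,p,fish=False):
    f=200/np.tan(np.radians(info['vertical_fov'])/2)
    c=np.array(info['rotation']).T@(np.array(p)-np.array(info['eye']))
    if fish:
        r=np.hypot(c[0],c[1]);t=np.arctan2(r,c[2]);return np.array([info['cx']+f*t*c[0]/r,info['cy']+f*t*c[1]/r])
    return np.array([info['cx']+f*c[0]/c[2],info['cy']+f*c[1]/c[2]])
def snap(n,name):
    info=env.camera_info(n);im=env.get_image(n)[:,:,::-1].copy();cv2.imwrite('pics/'+name+'.png',im);return info,im
E
python3 - <<'E'
from h import *
for n in ('scene','side','wrist'):
    i,im=snap(n,n+'0');print(n,i)
print(env.observe())
E
```

```text
pics
scene {'vertical_fov': 48.14262529298123, 'cx': 310.91374039856004, 'cy': 197.63274120649496, 'eye': array([1.1831, 0.0603, 0.8031]), 'rotation': array([[-0.3449,  0.6804, -0.6467],
       [ 0.9386,  0.2577, -0.2295],
       [ 0.0105, -0.6861, -0.7274]])}
side {'vertical_fov': 50.840309789622644, 'cx': 319.9534242208382, 'cy': 209.576431281726, 'eye': array([ 0.1063, -0.704 ,  0.9117]), 'rotation': array([[ 0.778 , -0.4881,  0.3957],
       [-0.6282, -0.5904,  0.5068],
       [-0.0138, -0.6429, -0.7659]])}
wrist {'vertical_fov': 65.70646984690485, 'cx': 315.2075432721852, 'cy': 191.90094825754232, 'eye': array([0.0768, 0.5478, 0.3742]), 'rotation': array([[ 0.2572,  0.9327,  0.2528],
       [ 0.9664, -0.2477, -0.0693],
       [-0.002 ,  0.2622, -0.965 ]])}
{'time_s': 0.15, 'q': array([ 62.7233,  21.8326,  74.3731,  -0.002 ,  83.8577, -12.3365]), 'qvel': array([ 0.0343, -0.0922, -0.1073,  0.0264, -0.0488,  0.1206]), 'joint_efforts': array([  0.0029, -44.8625, -23.1344,  -0.0002,   0.0038,  -0.    ]), 'position': array([0.1417, 0.5312, 0.2309]), 'tool_rot': array([[-0.0005,  0.2578,  0.9662],
       [-0.001 ,  0.9662, -0.2578],
       [-1.    , -0.0011, -0.0002]]), 'ft_force': array([-0.2145, -0.7279, -0.4958]), 'wrist_torque': array([-0.0148,  0.0603, -0.0082]), 'grip_width': 0.08533203483316192}
```

View pics/scene0.png

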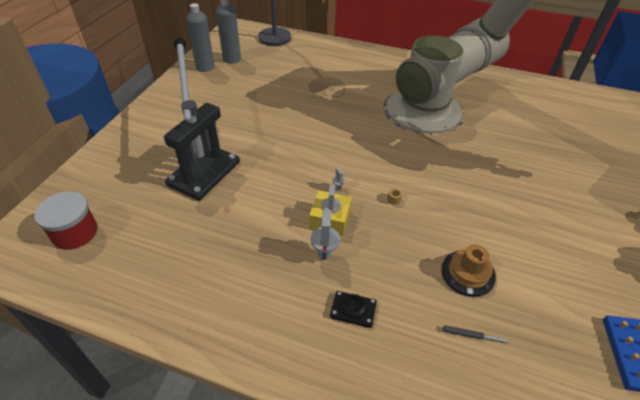

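View pics/side0.png

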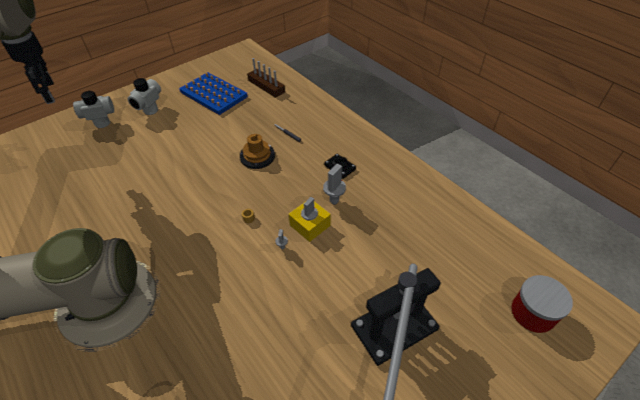

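View pics/wrist0.png

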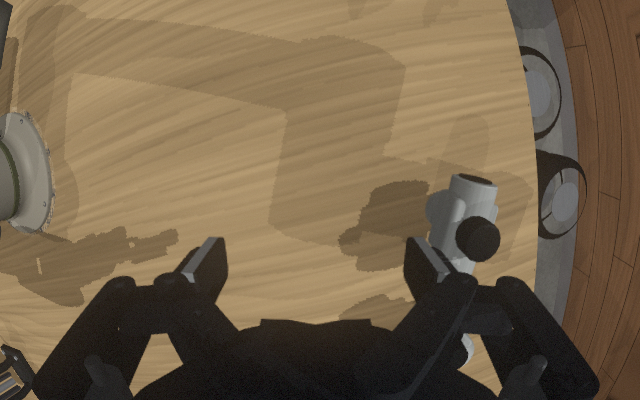

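```bash
python3 - <<'E'
from h import *
s=cv2.imread('pics/scene0.png');d=cv2.imread('pics/side0.png')
a=cv2.resize(s[160:270,290:410],None,fx=5,fy=5,interpolation=2)
b=cv2.resize(d[150:250,260:370],None,fx=5,fy=5,interpolation=2)
cv2.imwrite('pics/ca.png',a);cv2.imwrite('pics/cb.png',b)
c=np.hstack([cv2.resize(s[235:300,435:500],None,fx=6,fy=6,interpolation=2),cv2.resize(d[125:190,225:290],None,fx=6,fy=6,interpolation=2)])
cv2.imwrite('pics/cc.png',c)
E
```

```text
(no output)
```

View pics/ca.png

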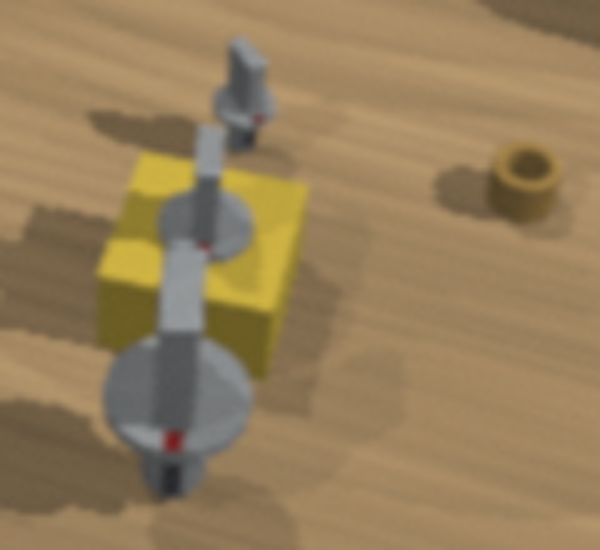

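View pics/cb.png

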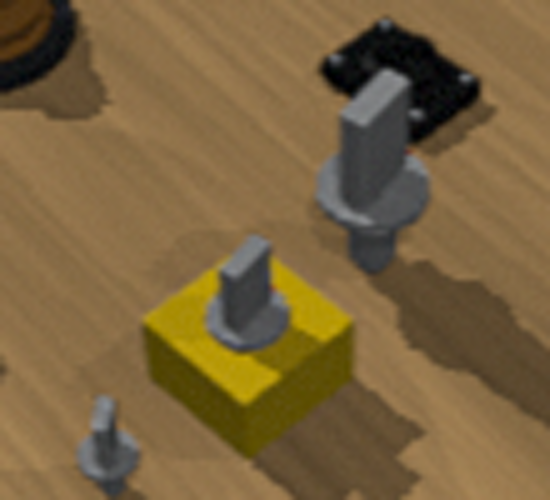

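View pics/cc.png

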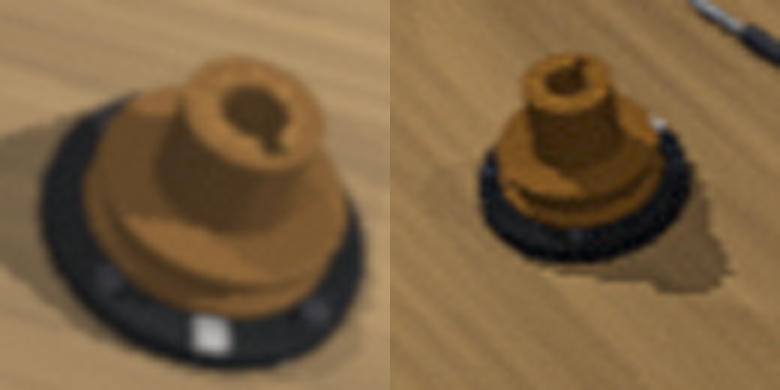

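```bash
python3 - <<'E'
from h import *
S=env.camera_info('scene');D=env.camera_info('side')
def p(n,sc,sd,z):
    a=onz(S,*sc,z) if sc else None;b=onz(D,*sd,z) if sd else None;print(n,a,b)
for q in [(318.6,190.8),(351.6,197),(344,221.6),(310,214.4)]: print('rackS',onz(S,*q,.05))
for q in [(289,215),(330.6,215),(309.4,230.6)]: print('rackD',onz(D,*q,.05))
p('collar',(331.2,205.2),(309.4,213),.056)
p('red',(331,209.4),None,.056)
p('tang',(332,187.5),(309.2,201.4),.102)
p('hub',(477.3,253.5),(254.8,138.7),.075)
p('mark',(470.2,290.8),(269.5,145.3),.012)
p('key',(481.5,260.3),(257.2,135.3),.075)
p('cover',(354,308),(340,165),.029)
p('punch',(472,334),(289,132),.006);p('bush',(395,193),(248,214),.026)
p('big top',(290+182/5,160+248/5),None,.15)
E
```

```text
rackS [ 0.4866 -0.168   0.05  ]
rackS [ 0.4783 -0.0897  0.05  ]
rackS [ 0.556  -0.0841  0.05  ]
rackS [ 0.5627 -0.1614  0.05  ]
rackD [ 0.4765 -0.0961  0.05  ]
rackD [ 0.5615 -0.1662  0.05  ]
rackD [ 0.4864 -0.1713  0.05  ]
collar [ 0.5248 -0.1244  0.056 ] [ 0.5196 -0.1291  0.056 ]
red [ 0.537  -0.1208  0.056 ] None
tang [ 0.5146 -0.128   0.102 ] [ 0.5206 -0.1294  0.102 ]
hub [0.5623 0.1966 0.075 ] [0.5626 0.1941 0.075 ]
mark [0.6099 0.2046 0.012 ] [0.6156 0.2043 0.012 ]
key [0.5764 0.2062 0.075 ] [0.577  0.2027 0.075 ]
cover [ 0.7404 -0.0051  0.029 ] [ 0.7186 -0.0222  0.029 ]
punch [0.7015 0.2199 0.006 ] [0.7067 0.2235 0.006 ]
bush [ 0.4059 -0.0001  0.026 ] [ 0.4024 -0.0048  0.026 ]
big top [ 0.622  -0.1063  0.15  ] None
```

Request:
play_rows(travel=[[3.0,-2.8,0],[3.0,-2.8,0],[3.0,-2.8,0],[3.0,-2.8,0],[3.0,-2.8,0],[3.0,-2.8,0],[3.0,-2.8,0],[3.0,-2.8,0],[3.0,-2.8,0],[3.0,-2.8,0],[3.0,-2.8,0],[3.0,-2.8,0]], rotation=[[0,0,0.05],[0,0,0.05],[0,0,0.05],[0,0,0.05],[0,0,0.05],[0,0,0.05],[0,0,0.05],[0,0,0.05],[0,0,0.05],[0,0,0.05],[0,0,0.05],[0,0,0.05]], claw=[8.5,8.5,8.5,8.5,8.5,8.5,8.5,8.5,8.5,8.5,8.5,8.5])

```text
time_s: 1.15
position: [0.5004, 0.1877, 0.2287]
tool_rot: [[-0.004, -0.371, 0.929], [-0.003, 0.929, 0.371], [-1.0, -0.002, -0.005]]
ft_force: [0.4, 1.9, 0.5]
grip_width: 0.0851
```

Request:
play_rows(travel=[[3.5,0.5,0],[2,0.2,0],[0,0,0],[0,0,0]], rotation=[[0,0,0],[0,0,0],[0,0,0],[0,0,0]], claw=[8.5,8.5,8.5,8.5])

```text
time_s: 1.48
position: [0.5627, 0.1867, 0.2263]
tool_rot: [[-0.006, -0.364, 0.931], [-0.005, 0.931, 0.364], [-1.0, -0.003, -0.007]]
ft_force: [-0.7, -0.6, -0.1]
grip_width: 0.0848
```

```bash
python3 - <<'E'
from h import *
i,im=snap('wrist','w1');print(i,env.observe()['position'])
import pickle;pickle.dump(i,open('w1.pkl','wb'))
E
```

```text
{'vertical_fov': 65.70646984690485, 'cx': 315.2075432721852, 'cy': 191.90094825754232, 'eye': array([0.5008, 0.1627, 0.3701]), 'rotation': array([[-0.3648,  0.9   ,  0.2385],
       [ 0.9311,  0.3536,  0.0899],
       [-0.0034,  0.2549, -0.967 ]])} [0.5624 0.1868 0.2262]
```

View pics/w1.png

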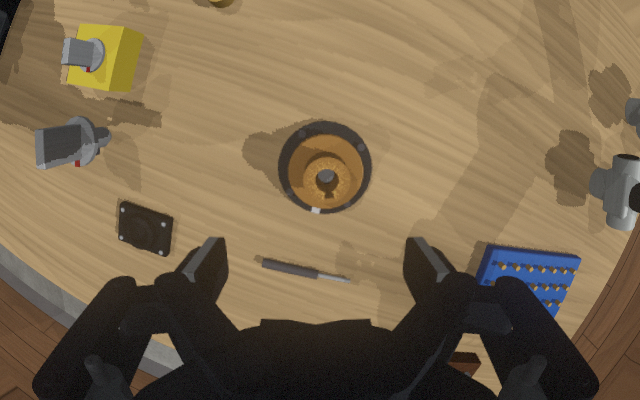

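```bash
python3 - <<'E'
from h import *
im=cv2.imread('pics/w1.png')
cv2.imwrite('pics/w1c.png',np.hstack([cv2.resize(im[145:220,290:365],None,fx=8,fy=8,interpolation=2)]))
E
```

```text
(no output)
```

View pics/w1c.png

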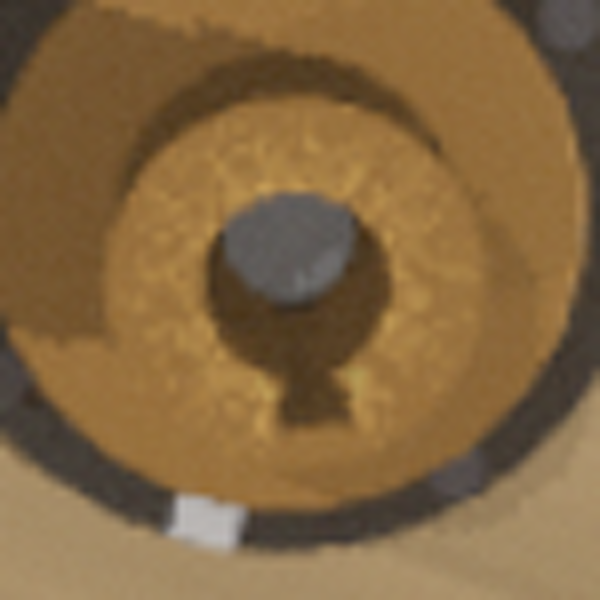

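```bash
python3 - <<'E'
from h import *
import pickle
i=pickle.load(open('w1.pkl','rb'))
f=lambda x,y,z:onz(i,290+(x+.5)/8-.5,145+(y+.5)/8-.5,z,True)
c=f(298,286,.075);k=f(313,425,.075);m=f(208,521,.012)
print(c,f(296,290,.075),k,m)
for p in (k,f(309,400,.075),m): print(np.arctan2(*(p-c)[1::-1]),np.linalg.norm((p-c)[:2]))
for n,z,q in [('red',.056,(90,68)),('collar',.056,(92,54)),('tangtop L',.102,(65,51)),('R',.102,(95,50))]: print(n,onz(i,*q,z,True))
E
```

```text
[0.5586 0.1964 0.075 ] [0.5591 0.1963 0.075 ] [0.5743 0.2047 0.075 ] [0.6098 0.2045 0.012 ]
0.4877119913061568 0.017747677420555833
0.4765423693676632 0.014499366450583107
0.15744781460849927 0.05188418602576747
red [ 0.5333 -0.1201  0.056 ]
collar [ 0.5161 -0.1238  0.056 ]
tangtop L [ 0.5183 -0.1276  0.102 ]
R [ 0.5091 -0.0792  0.102 ]
```

Request:
play_rows(travel=[[-0.4,-3.5,0],[-0.4,-3.5,0],[-0.4,-3.5,0],[-0.4,-3.5,0],[-0.4,-3.5,0],[-0.4,-3.5,0],[-0.4,-3.5,0],[-0.4,-3.5,0],[-0.4,-3.5,0],[0,-1.0,0],[0,0,0],[0,0,0]], rotation=[[0,0,-0.02],[0,0,-0.02],[0,0,-0.02],[0,0,-0.02],[0,0,-0.02],[0,0,-0.02],[0,0,-0.02],[0,0,-0.02],[0,0,0],[0,0,0],[0,0,0],[0,0,0]], claw=[8.5,8.5,8.5,8.5,8.5,8.5,8.5,8.5,8.5,8.5,8.5,8.5])

```text
time_s: 2.53
position: [0.5113, -0.1409, 0.228]
tool_rot: [[-0.008, -0.218, 0.976], [-0.003, 0.976, 0.218], [-1.0, -0.001, -0.009]]
ft_force: [0.9, 0.4, -0.3]
grip_width: 0.0848
```

```bash
python3 - <<'E'
from h import *
i,im=snap('wrist','w2');o=env.observe();print(o['position'],o['tool_rot'])
import pickle;pickle.dump(i,open('w2.pkl','wb'))
E
```

```text
[ 0.5114 -0.1404  0.228 ] [[-0.0082 -0.2185  0.9758]
 [-0.0027  0.9758  0.2185]
 [-1.     -0.0008 -0.0086]]
```

View pics/w2.png

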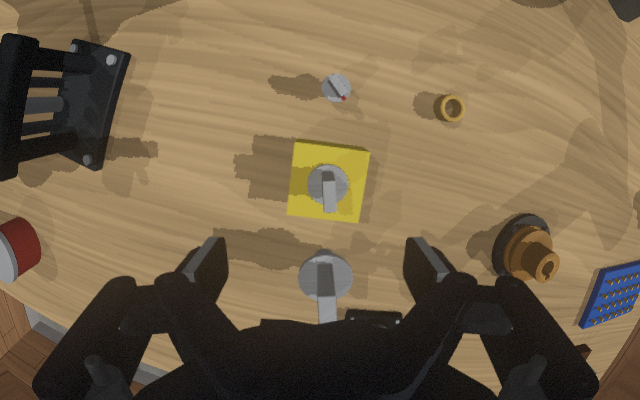

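```bash
python3 - <<'E'
from h import *
im=cv2.imread('pics/w2.png')
cv2.imwrite('pics/w2c.png',np.hstack([cv2.resize(im[155:230,290:365],None,fx=8,fy=8,interpolation=2)]))
E
```

```text
(no output)
```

View pics/w2c.png

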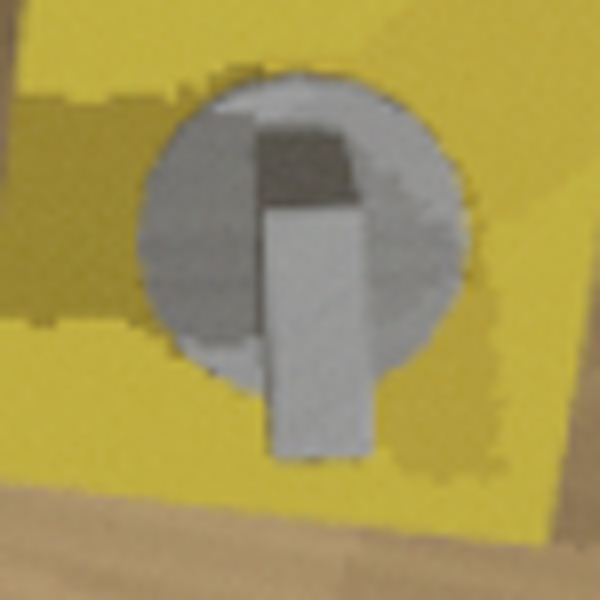

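```bash
python3 - <<'E'
from h import *
import pickle
i=pickle.load(open('w2.pkl','rb'))
f=lambda x,y,z:onz(i,290+(x+.5)/8-.5,155+(y+.5)/8-.5,z,True)
P=[f(*q,.102) for q in [(264,207),(362,205),(374,457),(272,460)]]
print(np.mean(P,0)); 
for a,b in ((0,3),(1,2)):
    d=P[b]-P[a];print(np.arctan2(d[1],d[0]),np.linalg.norm(d))
print(np.linalg.norm(P[1]-P[0]))
print('collar',(f(138,235,.056)+f(468,235,.056))/2,(f(303,72,.056)+f(303,395,.056))/2)
print('big collar guess',onz(i,326,278,.08,True))
E
```

```text
[ 0.5172 -0.1272  0.102 ]
0.25727294435515585 0.02973786003760009
0.28334383575109373 0.029677169619450675
0.010955309581637129
collar [ 0.5165 -0.1273  0.056 ] [ 0.5167 -0.1273  0.056 ]
big collar guess [ 0.613  -0.1069  0.08  ]
```

Request:
play_rows(travel=[[0.6,1.3,0],[0,0,-2],[0,0,-3],[0,0,-3],[0,0,-2],[0,0,0],[0,0,0]], rotation=[[0.003,-0.008,0.05],[0,0,0],[0,0,0],[0,0,0],[0,0,0],[0,0,0],[0,0,0]], claw=[5,5,5,5,5,5,5])

```text
time_s: 3.17
position: [0.5182, -0.1136, 0.1275]
tool_rot: [[0.006, -0.284, 0.959], [-0.0, 0.959, 0.284], [-1.0, -0.002, 0.005]]
ft_force: [-0.1, -0.1, 1.2]
grip_width: 0.0501
```

Request:
play_rows(travel=[[-0.1,-1.4,0],[0,0,0],[0,0,0]], rotation=[[0,0.006,-0.015],[0,0,0],[0,0,0]], claw=[5,5,5])

```text
time_s: 3.42
position: [0.5186, -0.1267, 0.1309]
tool_rot: [[0.003, -0.272, 0.962], [-0.002, 0.962, 0.272], [-1.0, -0.003, 0.002]]
ft_force: [-0.3, 0.3, -0.7]
grip_width: 0.0499
```

```bash
python3 - <<'E'
from h import *
i,im=snap('wrist','w3');o=env.observe();print(o['position'],o['tool_rot'])
E
```

```text
[ 0.5187 -0.127   0.131 ] [[ 0.0037 -0.2719  0.9623]
 [-0.0023  0.9623  0.272 ]
 [-1.     -0.0033  0.0029]]
```

View pics/w3.png

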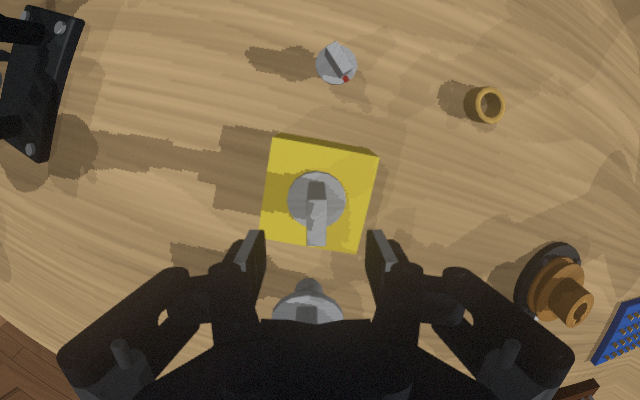

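Request:
play_rows(travel=[[-0.1,0,-2],[0,0,-2],[0,0,-1],[0,0,-0.5],[0,0,0],[0,0,0]], rotation=[[0,0.003,0],[0,0,0],[0,0,0],[0,0,0],[0,0,0],[0,0,0]], claw=[5,5,5,5,5,5])

```text
time_s: 3.97
position: [0.5202, -0.1282, 0.0794]
tool_rot: [[0.011, -0.271, 0.962], [-0.007, 0.962, 0.271], [-1.0, -0.01, 0.009]]
ft_force: [0.7, -0.2, 0.4]
grip_width: 0.05
```

Request:
play_rows(travel=[[-0.3,0.1,-0.8],[0,0,-0.7],[0,0,-0.2],[0,0,0],[0,0,0]], rotation=[[0.007,0.011,0],[0,0,0],[0,0,0],[0,0,0],[0,0,0]], claw=[5,5,5,5,5])

```text
time_s: 4.38
position: [0.518, -0.1275, 0.063]
tool_rot: [[0.002, -0.271, 0.963], [-0.001, 0.963, 0.271], [-1.0, -0.002, 0.002]]
ft_force: [-0.2, 0.4, 0.1]
grip_width: 0.0501
```

Good; close on the tang.

Request:
play_rows(travel=[[-0.1,0,-0.1],[0,0,0],[0,0,0],[0,0,0],[0,0,0],[0,0,0],[0,0,0],[0,0,0]], rotation=[[0,0,0],[0,0,0],[0,0,0],[0,0,0],[0,0,0],[0,0,0],[0,0,0],[0,0,0]], claw=[0.8,0.8,0.8,0.8,0.8,0.8,0.8,0.8], squeeze=100)

```text
time_s: 5.05
position: [0.5171, -0.1276, 0.0624]
tool_rot: [[0.003, -0.271, 0.962], [-0.002, 0.962, 0.271], [-1.0, -0.002, 0.003]]
ft_force: [-0.5, -0.3, -0.7]
grip_width: 0.0109
```

```bash
python3 - <<'E'
from h import *
i,im=snap('wrist','w4');o=env.observe();print(o['position'],o['tool_rot'],o['grip_width'],o['ft_force'],o['wrist_torque'])
i,im=snap('side','s4');cv2.imwrite('pics/s4c.png',cv2.resize(im[130:260,240:380],None,fx=4,fy=4))
E
```

```text
[ 0.5171 -0.1276  0.0624] [[ 0.0032 -0.2713  0.9625]
 [-0.0016  0.9625  0.2713]
 [-1.     -0.0024  0.0026]] 0.010875390925236626 [ 0.1536 -0.4829 -0.1899] [ 0.0212  0.0121 -0.012 ]
```

View pics/w4.png

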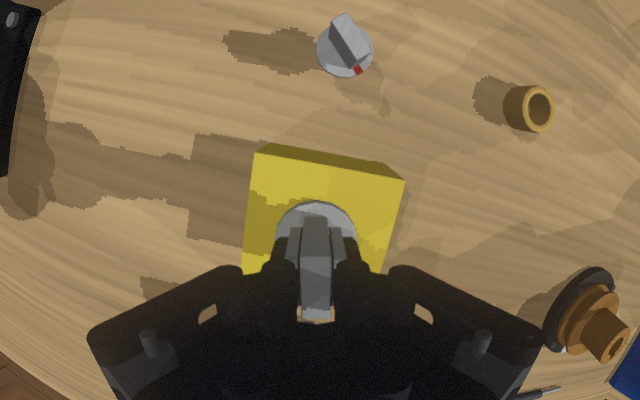

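View pics/s4c.png

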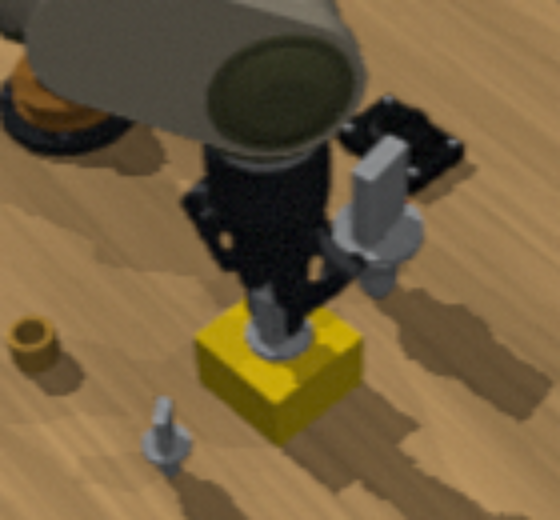

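Request:
play_rows(travel=[[0,0,0.5],[0,0,1.5],[0,0,2],[0,0,2],[0,0,2],[0,0,2],[0,0,1],[0,0,0],[0,0,0]], rotation=[[0,0,0],[0,0,0],[0,0,0],[0,0,0],[0,0,0],[0,0,0],[0,0,0],[0,0,0],[0,0,0]], claw=[0.8,0.8,0.8,0.8,0.8,0.8,0.8,0.8,0.8])

```text
time_s: 5.9
position: [0.5146, -0.1263, 0.1775]
tool_rot: [[-0.002, -0.271, 0.962], [0.001, 0.962, 0.271], [-1.0, 0.002, -0.002]]
ft_force: [-0.4, -0.1, -2.5]
grip_width: 0.011
```

```bash
python3 - <<'E'
from h import *
i,im=snap('wrist','w5');o=env.observe();print(o['position'],o['tool_rot'],o['grip_width'],o['ft_force'],o['wrist_torque'],o['q'])
i,im=snap('scene','sc5');cv2.imwrite('pics/sc5c.png',im)
E
```

```text
[ 0.5146 -0.1263  0.1774] [[-0.0022 -0.2713  0.9625]
 [ 0.0011  0.9625  0.2713]
 [-1.      0.0016 -0.0018]] 0.010602994523164823 [ 0.7235  0.3176 -1.0823] [-0.031   0.0195  0.0298] [ -26.6036   22.526    82.6713   -0.0011   74.9436 -132.3465]
```

View pics/sc5c.png

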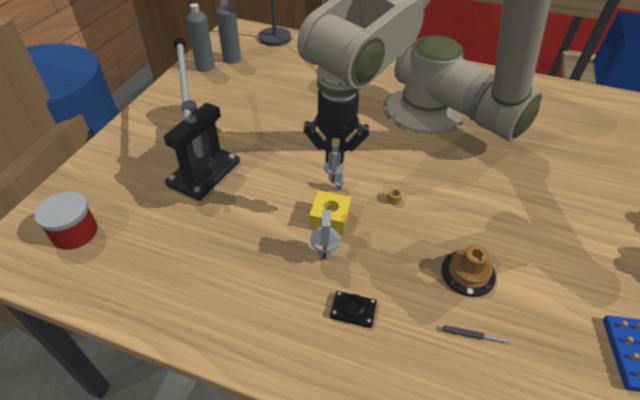

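Request:
play_rows(travel=[[0.2,1.5,0],[0.5,3,0],[0.5,3.5,0],[0.5,3.5,0],[0.5,3.5,0],[0.5,3.5,0],[0.5,3.5,0],[0.5,3.5,0],[0.5,3,0],[0.4,2,0],[0,0,0],[0,0,0]], rotation=[[0,0,0.02],[0,0,0.02],[0,0,0.02],[0,0,0.02],[0,0,0.02],[0,0,0.02],[0,0,0.02],[0,0,0.02],[0,0,0.02],[0,0,0.02],[0,0,0],[0,0,0]], claw=[0.8,0.8,0.8,0.8,0.8,0.8,0.8,0.8,0.8,0.8,0.8,0.8])

```text
time_s: 7.0
position: [0.5552, 0.1927, 0.1621]
tool_rot: [[-0.028, -0.462, 0.886], [0.001, 0.887, 0.462], [-1.0, 0.014, -0.025]]
ft_force: [0.2, -1.0, -2.0]
grip_width: 0.0111
```

Request:
play_rows(travel=[[0.5,0.3,0],[0,0,0],[0,0,0]], rotation=[[-0.001,-0.028,0.007],[0,0,0],[0,0,0]], claw=[0.8,0.8,0.8])

```text
time_s: 7.25
position: [0.5592, 0.194, 0.1595]
tool_rot: [[-0.005, -0.467, 0.884], [-0.002, 0.884, 0.467], [-1.0, 0.001, -0.005]]
ft_force: [-0.2, -0.7, -3.0]
grip_width: 0.0107
```

```bash
python3 - <<'E'
from h import *
o=env.observe();print(o['position'],o['tool_rot'])
i,a=snap('scene','sc6');i,b=snap('side','sd6')
cv2.imwrite('pics/c6.png',np.hstack([cv2.resize(a[190:300,420:530],None,fx=3.6,fy=3.6,interpolation=2),cv2.resize(b[80:190,205:315],None,fx=3.6,fy=3.6,interpolation=2)]))
E
```

```text
[0.5592 0.194  0.1595] [[-0.0051 -0.4671  0.8842]
 [-0.0018  0.8842  0.4671]
 [-1.      0.0008 -0.0053]]
```

View pics/c6.png

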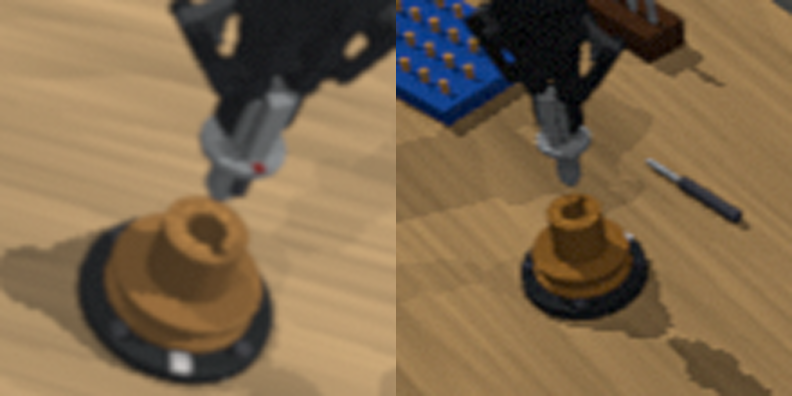

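```bash
python3 - <<'E'
from h import *
S=env.camera_info('scene');D=env.camera_info('side')
for n,c,o in (('S',S,(420,190)),('D',D,(205,80))):
    b=np.array([.5592,.194,.1595+.0166])
    for m,h in (('nose',-.069),('collar top',-.023),('tangtop',.023)):
        p=proj(c,b+[0,0,h]);print(n,m,p,(p-o)*3.6+([396,0] if n=='D' else [0,0]))
    r=b+[.021*.884,.021*.467,-.023];p=proj(c,r);print('red',p,(p-o)*3.6)
    for q in ([.5605,.196,.075],[.5605,.196,.012]):
        p=proj(c,q);print('hub',(p-o)*3.6+([396,0] if n=='D' else [0,0]))
im=[cv2.imread('pics/sc6.png')[190:250,465:515],cv2.imread('pics/sd6.png')[95:155,340//1-100:290]]
cv2.imwrite('pics/c6b.png',np.hstack([cv2.resize(x,(400,480),interpolation=2) for x in im]))
E
```

```text
S nose [480.6958 242.1903] [218.5047 187.885 ]
S collar top [487.6704 227.2436] [243.6136 134.077 ]
S tangtop [495.2199 211.0653] [270.7916  75.835 ]
red [492.2107 235.914 ] [259.9584 165.2903]
hub [205.4997 225.8555]
hub [175.4212 289.8246]
D nose [252.4281 130.8628] [566.7412 183.1061]
D collar top [250.2516 118.3421] [558.9056 138.0317]
D tangtop [247.9451 105.074 ] [550.6023  90.2663]
red [253.7895 114.1674] [175.6424 123.0025]
hub [571.9466 211.2342]
hub [581.6008 266.8363]
```

View pics/c6b.png

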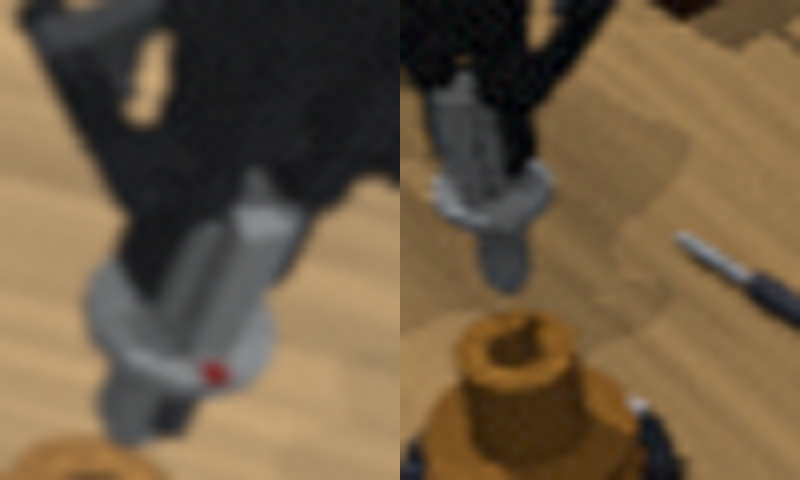

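Request:
play_rows(travel=[[0.1,0.2,-1],[0,0,-1],[0,0,0],[0,0,0]], rotation=[[0.002,-0.005,0.001],[0,0,0],[0,0,0],[0,0,0]], claw=[0.8,0.8,0.8,0.8], squeeze=120)

```text
time_s: 7.68
position: [0.5605, 0.1936, 0.1391]
tool_rot: [[-0.001, -0.465, 0.886], [0.0, 0.886, 0.465], [-1.0, 0.0, -0.0]]
ft_force: [0.1, 0.8, -2.4]
grip_width: 0.0104
```

Request:
play_rows(travel=[[0,0.25,-0.5],[0,0,-0.3],[0,0,0],[0,0,0]], rotation=[[0,0,0.004],[0,0,0],[0,0,0],[0,0,0]], claw=[0.8,0.8,0.8,0.8])

```text
time_s: 8.02
position: [0.5607, 0.1959, 0.1308]
tool_rot: [[-0.0, -0.468, 0.884], [0.0, 0.884, 0.468], [-1.0, 0.0, -0.0]]
ft_force: [-0.5, -0.4, -2.6]
grip_width: 0.0107
```

```bash
python3 - <<'E'
from h import *
o=env.observe();print(o['position'],o['tool_rot'],o['ft_force'])
i,a=snap('scene','sc7');i,b=snap('side','sd7')
cv2.imwrite('pics/c7.png',np.hstack([cv2.resize(a[215:275,450:510],None,fx=6.6,fy=6.6,interpolation=2),cv2.resize(b[105:165,225:285],None,fx=6.6,fy=6.6,interpolation=2)]))
E
```

```text
[0.5607 0.1959 0.1308] [[-0.0005 -0.4677  0.8839]
 [ 0.0002  0.8839  0.4677]
 [-1.      0.0004 -0.0003]] [-0.5316 -0.416  -2.6221]
```

View pics/c7.png

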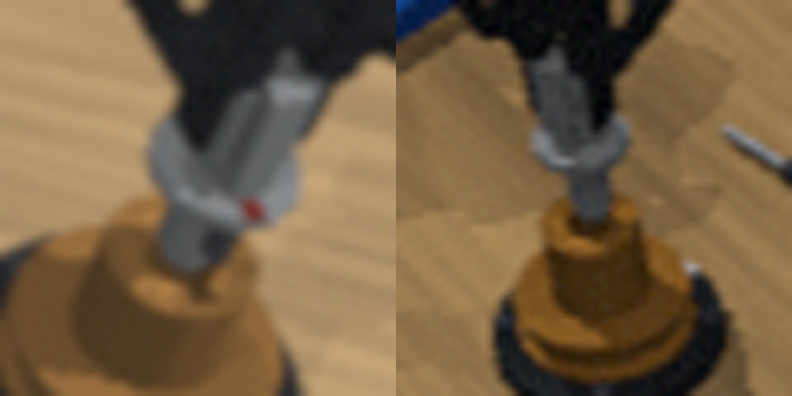

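Request:
play_rows(travel=[[0,0,-0.5],[0,0,-0.4],[0,0,-0.2],[0,0,0],[0,0,0]], rotation=[[0,0,0],[0,0,0],[0,0,0],[0,0,0],[0,0,0]], claw=[0.8,0.8,0.8,0.8,0.8])

```text
time_s: 8.53
position: [0.5604, 0.1961, 0.1195]
tool_rot: [[-0.0, -0.468, 0.884], [0.001, 0.884, 0.468], [-1.0, 0.001, 0.0]]
ft_force: [-1.1, 0.2, -1.5]
grip_width: 0.0108
```

Request:
play_rows(travel=[[0,0,-0.3],[0,0,-0.3],[0,0,0],[0,0,0]], rotation=[[0,0,0.003],[0,0,0],[0,0,0],[0,0,0]], claw=[0.8,0.8,0.8,0.8])

```text
time_s: 8.87
position: [0.56, 0.1962, 0.1127]
tool_rot: [[-0.001, -0.471, 0.882], [0.0, 0.882, 0.471], [-1.0, 0.001, -0.001]]
ft_force: [-0.7, -0.0, -2.2]
grip_width: 0.0108
```

Request:
play_rows(travel=[[0,0,-0.2],[0,0,-0.2],[0,0,-0.1],[0,0,0]], rotation=[[0,0,0],[0,0,0],[0,0,0],[0,0,0]], claw=[0.8,0.8,0.8,0.8])

```text
time_s: 9.2
position: [0.56, 0.1962, 0.107]
tool_rot: [[-0.002, -0.471, 0.882], [0.0, 0.882, 0.471], [-1.0, 0.001, -0.001]]
ft_force: [-0.6, 0.7, -1.4]
grip_width: 0.0106
```

Request:
play_rows(travel=[[0,0,-0.3],[0,0,-0.3],[0,0,-0.2],[0,0,0]], rotation=[[0,0,0],[0,0,0],[0,0,0],[0,0,0]], claw=[0.8,0.8,0.8,0.8])

```text
time_s: 9.53
position: [0.5599, 0.1962, 0.0982]
tool_rot: [[-0.002, -0.471, 0.882], [0.0, 0.882, 0.471], [-1.0, 0.001, -0.001]]
ft_force: [-0.9, -0.5, -1.3]
grip_width: 0.0108
```

The key is in the keyway (well past the 0.111 rest level with no load). Now the spring stroke.

Request:
play_rows(travel=[[0,0,-0.3],[0,0,-0.3],[0,0,-0.2],[0,0,0]], rotation=[[0,-0.002,0],[0,0,0],[0,0,0],[0,0,0]], claw=[0.8,0.8,0.8,0.8])

```text
time_s: 9.87
position: [0.5599, 0.1962, 0.0913]
tool_rot: [[0.002, -0.471, 0.882], [0.0, 0.882, 0.471], [-1.0, -0.001, 0.002]]
ft_force: [-3.0, -0.2, 2.6]
grip_width: 0.0108
```

Request:
play_rows(travel=[[0,0,-0.2],[0,0,-0.2],[0,0,0]], rotation=[[0,0.001,0],[0,0,0],[0,0,0]], claw=[0.8,0.8,0.8])

```text
time_s: 10.12
position: [0.5599, 0.1963, 0.0887]
tool_rot: [[0.002, -0.471, 0.882], [0.0, 0.882, 0.471], [-1.0, -0.001, 0.002]]
ft_force: [-2.3, -0.4, 3.2]
grip_width: 0.0106
```

Request:
play_rows(travel=[[0,0,-0.2],[0,0,-0.2],[0,0,-0.1]], rotation=[[0,0,0],[0,0,0],[0,0,0]], claw=[0.8,0.8,0.8])

```text
time_s: 10.37
position: [0.5599, 0.1963, 0.0875]
tool_rot: [[0.005, -0.472, 0.882], [0.0, 0.882, 0.472], [-1.0, -0.002, 0.005]]
ft_force: [-5.0, 0.5, 4.5]
grip_width: 0.0108
```

Request:
play_rows(travel=[[0.1,0,-0.3],[0,0,-0.3],[0,0,-0.3]], rotation=[[0,0.005,0],[0,0,0],[0,0,0]], claw=[0.8,0.8,0.8])

```text
time_s: 10.62
position: [0.5599, 0.1963, 0.0874]
tool_rot: [[0.004, -0.473, 0.881], [-0.0, 0.881, 0.473], [-1.0, -0.002, 0.003]]
ft_force: [-10.9, -2.6, 24.8]
grip_width: 0.0107
```

```bash
python3 - <<'E'
from h import *
o=env.observe();print(o['position'],o['tool_rot'],o['ft_force'],o['wrist_torque'])
i,a=snap('scene','sc8');i,b=snap('side','sd8')
cv2.imwrite('pics/c8.png',np.hstack([cv2.resize(a[220:280,450:510],None,fx=6.6,fy=6.6,interpolation=2),cv2.resize(b[105:165,225:285],None,fx=6.6,fy=6.6,interpolation=2)]))
o=env.observe();print(o['position'],o['ft_force'])
E
```

```text
[0.5599 0.1963 0.0874] [[ 0.0039 -0.4726  0.8812]
 [-0.0001  0.8813  0.4726]
 [-1.     -0.002   0.0034]] [-10.9184  -2.6252  24.8001] [-0.3405  1.94   -0.0403]
[0.5599 0.1963 0.0874] [-12.4513  -3.4198  26.0468]
```

View pics/c8.png

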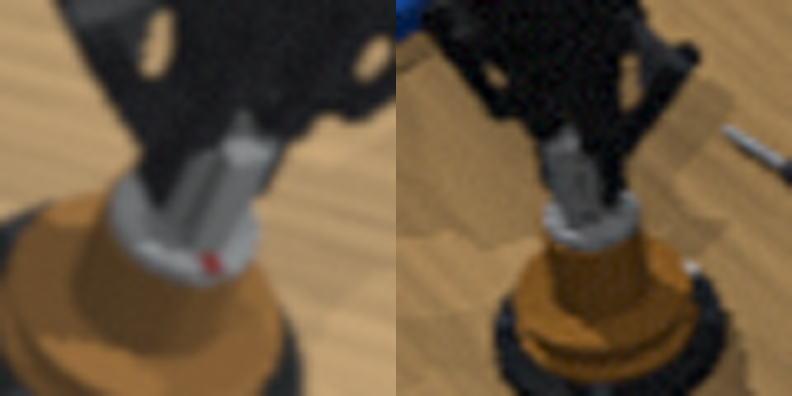

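```bash
python3 - <<'E'
from h import *
for k in range(6):
    env.get_image('side');o=env.observe();print(o['time_s'],o['position'],o['ft_force'],o['grip_width'])
E
```

```text
10.7667 [0.56   0.1963 0.0874] [-12.1328  -2.8371  25.8735] 0.011016220238838111
10.8167 [0.5599 0.1963 0.0874] [-12.5442  -2.8992  26.267 ] 0.01059837952422222
10.8667 [0.5599 0.1963 0.0874] [-11.5455  -2.307   26.663 ] 0.010901655834331957
10.9167 [0.5599 0.1963 0.0874] [-11.7321  -2.3209  26.2647] 0.010948174932718597
10.9667 [0.5599 0.1963 0.0874] [-12.649   -2.3961  25.3396] 0.010534118778903654
11.0167 [0.5599 0.1963 0.0874] [-11.231   -3.0552  25.9093] 0.010957509774057765
```

Stable and seated, so I'm handing it in.

```bash
python3 -c "
from rig import env
print(env.close_job())"
```

```text
the job is handed in; nothing more can be done
None
```

I took the middle-sized shaft out of the yellow rack and pushed it into the hub at a yaw of about 0.49 rad, roughly 0.33 rad counter-clockwise of the white mark. The key slipped in on the first try without any searching. I handed the job in at about 11 s, still holding the shaft pressed home. No verdict is reported.

- **Depth:** the tool stopped at z = 0.0874 m, which is where I calculated fully home would be. The upward force then jumped to about 26 N and held steady for 0.4 s.
- **Fit:** the tool was upright within about 0.3°, and the collar looked flush in both the scene and side cameras.
- **Side load:** about 12 N of sideways force remained at the end, and the position did not drift under it.
- **Cameras:** the views disagreed by about 4 mm on the hub's position and up to 8 mm on the shaft's. I used the wrist camera, and the insertion confirmed it.
- **Bystanders:** I never went near the punch, bushing or cover. I did not measure their final positions.

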